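# Clear the test fixture and hold a power module home under its lip

## Robot

A 6-joint arm with a two-finger parallel gripper is mounted at the origin on the work surface. World frame = base frame: x ahead of the robot, y to its left, z up, the work surface at z = 0. Lengths are in m, angles in rad, forces in N, time in s.
With the tool pointing down it reaches from about 0.325 to 0.9 m from the base axis. Payload 6.1 kg.
Tool frame: the origin (TCP) lies between the finger pads; the fingertips stand 22 mm ahead of it and the grasp point (between the pads) lies 3 mm ahead of it; z points along the fingers, y is the line along which they close (so a half turn about z gives the same grasp; the last joint's range is limited). The gripper opens to 85 mm and grips with 20 to 120 N. Pads are 22 mm wide; open, the fingers measure 114 mm over their backs; the gripper's body (76 mm by 85 mm) begins 54 mm behind the grasp point. The pads swing forward as they close: fully open they stand 13 mm farther back than shut.
Start: joints at [-1.227, 0.22, 1.526, -0, 1.395, -0.126], TCP at [0.283, -0.557, 0.253] pointing down, gripper open.
Joint ranges: [-2.98, 2.98], [-0.91, 2.08], [0.09, 2.57], [-1.24, 4.39], [0.2, 2.65], [-2.68, 2.68]. Speed limits (rad/s): [2.57, 2.57, 3.01, 3.14, 3.14, 3.14].

## Interface

Orientations are given as a unit quaternion [w, x, y, z].
In Python, from cell import get_obs, optics, arm gives the robot as it stands.
- The arm moves only by the shell command python3 -m pendant 'ROWS' [FORCE]. ROWS is a JSON object whose one key "increments" holds a list of rows, each an object of numbers: "gripper": the finger opening in mm, from 0 to 85.4; "tx", "ty", "tz": the shift along the tool's x, y, z in units of 50 mm (1.0 is 50 mm); "spin": the turn about the tool's z in units of 6 degrees (1.0 is 6 degrees). A call has exactly 10 rows; each row is the pose to reach, as a shift and turn from the pose commanded when the call began, along the tool's axes at that moment; what a row does not reach only later rows make up. A row lasts 1/8 s, in which the tool goes at most 62.5 mm and 10.7 degrees, less where a joint would pass 70% of its speed; a pose out of reach is approached as far as the arm can. A call with a gripper value outside its range is refused whole. The fingers move at their own pace and stop on an object; FORCE is the grip in N (left out, the last holds). Time passes only in rows, so rows that repeat a pose let the fingers close, or fill a call up. It gives the time, the measured TCP pose, the force, the opening and the grip force at its end, in the units of the state.
- get_obs(): the state, without advancing time (a new reading comes with each control period).
- optics.get_image(name): name is "scene" or "top" or "wrist"; returns a dict with "img" (420x560x3 uint8, blue, green, red), "camera_matrix" (3x3 intrinsics, pixels), "rvec" (rotation vector, rad) and "tvec" (3), from world to camera coordinates, as OpenCV has them. Camera axes: x right, y down, z forward; pixel columns grow to the right and rows downward; lengths in m; the calibration is good to about 2 mm. A picture is of the moment at which its call begins. There is no depth.
- arm.hand_in(): hands the job in; it is judged then, once.
The state is a dict: "time_s": time; "qpos": joint angles; "joint_velocities": joint speeds; "effort": joint torques, N m; "eef_pos": TCP position; "tcp_rot": TCP orientation; "ft_force": force on the tool from outside, world axes, zero at the start; "moment": the same for the moment, N m; "grip_width": opening from 0.0 (shut) to 1.0 (fully open); "grip_force": force on a finger pad.
Only numpy, scipy, OpenCV 4.12 (cv2) and the standard library are available. Lean on these libraries where they do the work, as an engineer would, in place of code of your own. Each camera call takes 0.05 s, during which the arm holds its last target. There are 200 camera calls.

## Task

With the scraper block, not your fingers, wipe all the solder chips off the test fixture's plate into the scrap tray beside it, then stand the scraper back on the bench. Lay the power module flat on the plate, push its contact tongue in under the lip of the contact block until it is fully home against the sprung contacts, and finish still holding it pressed there for the test, because the springs push it out if you let go. Leave the tin, the meter and the bottle where they are.

Things in the scene. Friction and masses are not known exactly. Their poses are not given: they have to be found in the camera images.
- fixture: Test fixture fixed to the bench: grey case, bare aluminium plate on top, 170 mm (x) by 130 mm (y), top face 30 mm above the bench, overhanging the case by 11 mm at both y sides. A black contact block sits on the plate's +x end (x +45 to +85 mm, y -55 to +55 mm, top 47 mm above the bench); the rest is bare and open. Origin: bench level under the plate's centre, z up.
- mouth (a point): Middle of the lower edge of the slot in the contact block's front, on the plate (fixture x = +45 mm, y = 0, 30 mm above the bench); +x points into the slot. The slot is 50 mm wide (y) and 9 mm high, from plate to lip, with solid cheeks on both sides. Inside, 14 mm behind the front, stands the sprung contact bar.
- contacts (a joint): How far the sprung contact bar in the slot is pushed in, in m: 0 at rest, 0.008 when the module is fully home with its shoulders against the cheeks. The spring pushes back towards the fixture's -x with 3 N at 0 and 9 N at 0.008, and pushes the module out again when it is let go.
- tray: Scrap tray, bare sheet steel, open on top, fixed along the fixture's +y or -y side (differs). 150 mm (x), 100 mm (y), 20 mm high, walls 2.5 mm; axes parallel to the fixture's. Origin: centre of its underside, at fixture x = -12 mm and y = +110 or -110 mm, so its near wall is tucked 5 mm under the plate's edge.
- scraper: Scraper block standing on the bench on its flat white plastic foot, 100 x 26 x 14 mm (x, y, z); above it a pale wooden grip 84 mm long (x), 22 mm thick (y), up to 56 mm above the underside. About 0.11 kg. Pinch the grip across y. Origin: centre of the underside; z up, x along its length. It stands to the left or right of the fixture (differs).
- module: Power module lying flat: green-topped board 90 (x) by 76 (y) by 6 mm thick, finned dark heatsink on its centre, contact tongue on its +x edge, grey terminal block (17 mm high) at its -x end. About 0.22 kg. Origin: centre of the board's underside, z up. Fully home, this origin is at fixture x = 0, y = 0, 30 mm above the bench, axes parallel. Starts left or right of the fixture.
- heatsink (a point): Centre of the top of the module's heatsink, 36 mm above the module's underside. The heatsink is 50 mm long (module x) and 32 mm wide (module y), and stands on the 6 mm board, over the module's origin. Pinch it across y.
- tongue (a point): Middle of the end of the module's contact tongue, on its underside (module x = +67 mm). The tongue is 46 mm wide, 6 mm thick, sticks out 22 mm from the board's +x edge, has bevelled end corners and brass strips on top. The board edges beside it (module x = +45 mm) are the shoulders.
- chip0: A lump of hardened solder, dull metal, about 14 x 12 x 7 mm, 11 g. It starts on the fixture's plate. Origin: centre of its underside as it lies at the start.
- chip1: A lump of hardened solder, dull metal, about 14 x 12 x 7 mm, 11 g. It starts on the fixture's plate. Origin: centre of its underside as it lies at the start.
- chip2: A lump of hardened solder, dull metal, about 14 x 12 x 7 mm, 11 g. It starts on the fixture's plate. Origin: centre of its underside as it lies at the start.
- chip3: A lump of hardened solder, dull metal, about 14 x 12 x 7 mm, 11 g. It starts on the fixture's plate. Origin: centre of its underside as it lies at the start.
- chip4: A lump of hardened solder, dull metal, about 14 x 12 x 7 mm, 11 g. It starts on the fixture's plate. Origin: centre of its underside as it lies at the start.
- tin: Bystander: closed round flux tin, bare metal, 63 mm wide, 21 mm high, standing beside the fixture on the other side than the tray. Origin: centre of its underside.
- meter: Bystander: yellow hand-held multimeter, 170 x 82 x 48 mm, lying on the bench beyond the fixture. Origin: centre of its underside.
- flux: Bystander: small flux bottle, 44 mm wide, 85 mm tall, standing beyond the fixture. Origin: centre of its underside.
Not all that is in view belongs to the job. Of the things that look like the tray, the smaller one is meant.

How it is judged:
On the way, in this order (a step that is already met when the one before it is completed fails the run):
1. all five chips have been wiped into the scrap tray, the scraper still in the gripper (x of chip0 in the frame of tray between -0.075 and 0.075 m and y of chip0 in the frame of tray between -0.05 and 0.05 m and height (world z) of each of chip0, chip1, chip2, chip3, chip4 below 0.02 m and x of chip1 in the frame of tray between -0.075 and 0.075 m and y of chip1 in the frame of tray between -0.05 and 0.05 m and x of chip2 in the frame of tray between -0.075 and 0.075 m and y of chip2 in the frame of tray between -0.05 and 0.05 m and x of chip3 in the frame of tray between -0.075 and 0.075 m and y of chip3 in the frame of tray between -0.05 and 0.05 m and x of chip4 in the frame of tray between -0.075 and 0.075 m and y of chip4 in the frame of tray between -0.05 and 0.05 m and contact force between the fingers and scraper above 0.5 N), for 0.2 s.
2. the scraper stands on the bench again, let go, clear of fixture and tray (height (world z) of scraper below 0.012 m and angle between scraper's own z axis and vertical below 0.2 rad and contact force between scraper and tray below 0.05 N and contact force between scraper and fixture below 0.05 N and contact force between the fingers and scraper below 0.05 N), for 0.2 s.
At the end, for the whole second after the job is handed in: Chips all in the tray; scraper upright on the bench, released, clear of fixture and tray; module flat on the plate, tongue under the lip, straight within 0.1 rad, held by the fingers so that the contacts stay pushed in more than 6 of their 8 mm (all of step 2 and x of chip0 in the frame of tray between -0.075 and 0.075 m and y of chip0 in the frame of tray between -0.05 and 0.05 m and height (world z) of each of chip0, chip1, chip2, chip3, chip4 below 0.02 m and x of chip1 in the frame of tray between -0.075 and 0.075 m and y of chip1 in the frame of tray between -0.05 and 0.05 m and x of chip2 in the frame of tray between -0.075 and 0.075 m and y of chip2 in the frame of tray between -0.05 and 0.05 m and x of chip3 in the frame of tray between -0.075 and 0.075 m and y of chip3 in the frame of tray between -0.05 and 0.05 m and x of chip4 in the frame of tray between -0.075 and 0.075 m and y of chip4 in the frame of tray between -0.05 and 0.05 m and value of joint contacts above 0.006 m and x of module in the frame of fixture between -0.004 and 0.003 m and y of module in the frame of fixture between -0.005 and 0.005 m and angle between the x axis of module and the x axis of fixture, either way round below 0.1 rad and angle between module's own z axis and vertical below 0.08 rad and contact force between the fingers and module above 1 N and linear speed of module below 0.02 m/s); the arm keeps its last pose, push and grip.
It fails at once if the fingers touch a chip (contact force between the fingers and chip0 above 0.5 N or contact force between the fingers and chip1 above 0.5 N or contact force between the fingers and chip2 above 0.5 N or contact force between the fingers and chip3 above 0.5 N or contact force between the fingers and chip4 above 0.5 N).
It fails at once if the tin, the meter or the flux bottle is moved by more than 25 mm (distance of any of tin, meter, flux from where it was at the start of the episode above 0.025 m).
It also fails if it takes over 64 s, if anything falls off the work surface, if the arm or the gripper's body presses on something with over 40 N, if the wrist force passes 120 N, or if a joint passes its speed limit or range.

## Working session

There is one attempt and no reset: what is moved stays moved. The work goes in short steps, Python scripts to look and compute and a shell command to move; the robot and the scene stay as the last step left them, time stands still between calls to the robot, and variables do not carry over. Pictures are saved under pics/ and viewed, at most 10 in all, crops included, and the job is handed in when it is done.

```bash
mkdir -p pics; ls
python3 - <<'E'
from cell import get_obs, optics, arm
import cv2,json
o=get_obs();print({k:o[k] for k in('time_s','eef_pos','tcp_rot','grip_width')})
for n in("scene","top"):
    d=optics.get_image(n);cv2.imwrite(f"pics/{n}0.png",cv2.resize(d["img"],(800,600),interpolation=cv2.INTER_CUBIC))
    print(n,d["camera_matrix"],d["rvec"],d["tvec"])
E
```

```text
pics
{'time_s': 0.0, 'eef_pos': array([ 0.2827402 , -0.55675431,  0.25220147]), 'tcp_rot': array([-9.66534805e-04,  9.72531053e-01,  2.32771141e-01, -1.13696987e-04]), 'grip_width': 1.0028512770714364}
scene [[467.70069574   0.         277.0226255 ]
 [  0.         467.70069574 201.97380343]
 [  0.           0.           1.        ]] [ 1.60547755  2.02627702 -0.76868983] [ 0.14736463 -0.39992901  1.47092638]
top [[479.63359093   0.         284.01508257]
 [  0.         479.63359093 206.65423013]
 [  0.           0.           1.        ]] [ 2.19410112 -2.14190774  0.16083536] [-0.01354113  0.63549899  1.01011702]
```

View pics/top0.png

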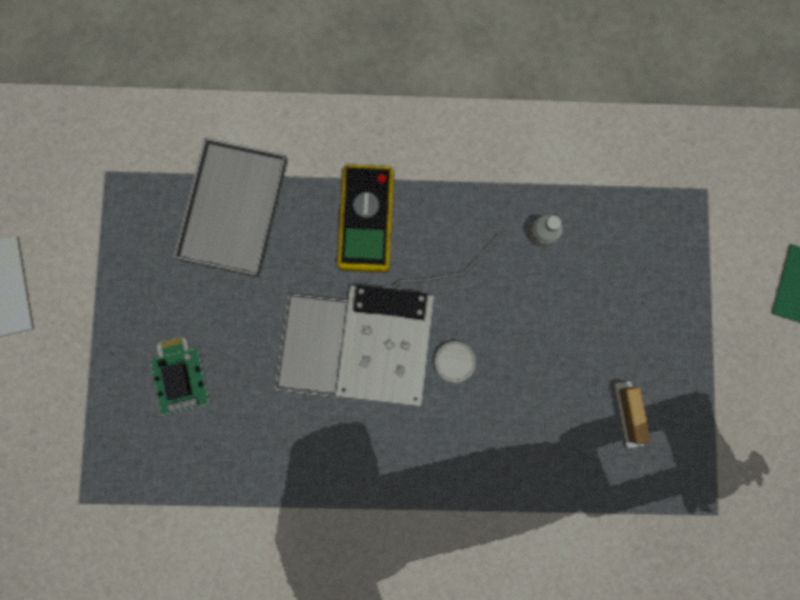

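View pics/scene0.png

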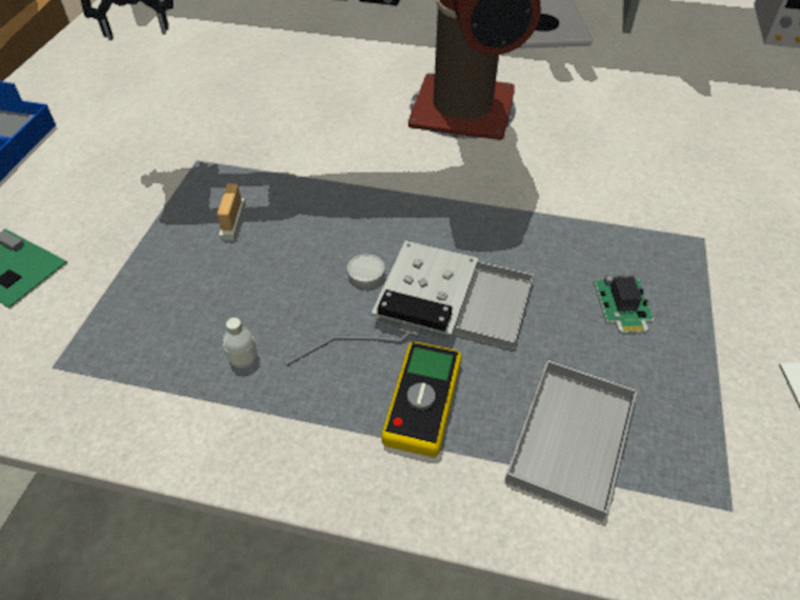

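The top view has world +x up and +y left. The fixture is at about (385,345), the tray on its left (+y) at (312,345), the scraper at (633,414) and the module at (178,378). I'll enlarge these for a closer reading.

```bash
cat > h.py <<'E'
import numpy as np,cv2
from cell import get_obs,optics
def unproj(d,uv,z):
    R=cv2.Rodrigues(np.array(d["rvec"],float))[0];t=np.array(d["tvec"],float).ravel()
    p=cv2.undistortPoints(np.array([[uv]],float),np.array(d["camera_matrix"]),None).ravel()
    r=R.T@np.array([p[0],p[1],1]);c=-R.T@t
    return c+r*(z-c[2])/r[2]
E
python3 - <<'E'
from h import *
import pickle
d=optics.get_image("top");pickle.dump(d,open("top.pkl","wb"))
im=d["img"]
up=lambda x,y,w,h,s:cv2.resize(im[y:y+h,x:x+w],None,fx=s,fy=s,interpolation=cv2.INTER_CUBIC)
out=np.zeros((600,800,3),np.uint8)
a=up(190,195,125,95,4);out[:380,:500]=a         # fixture
b=up(100,232,50,62,6);out[:372,500:800]=b       # module
c=up(418,262,50,55,4);out[380:600,0:200]=c      # scraper
cv2.imwrite("pics/c1.png",out)
E
```

```text
(no output)
```

View pics/c1.png

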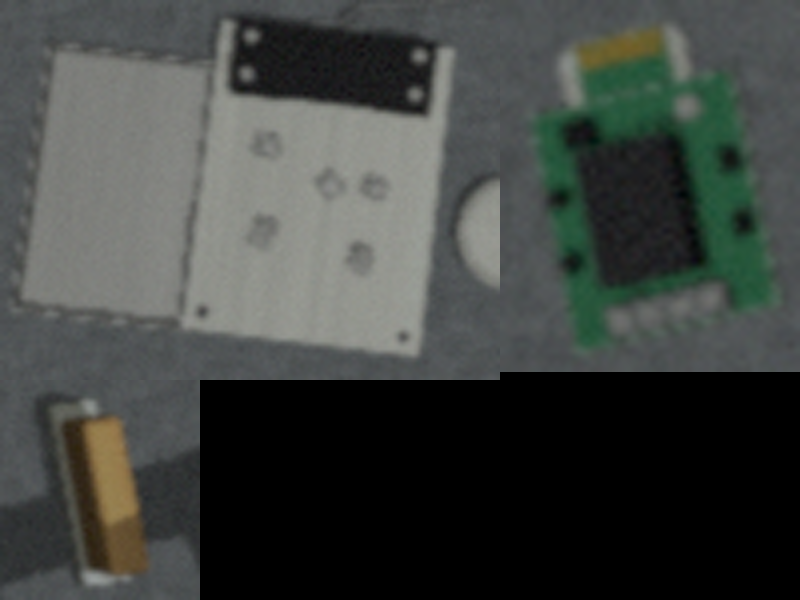

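Run:
```python
from h import *
import pickle
d=pickle.load(open("top.pkl","rb"))
def P(q,off,s,z,sub=(0,0)): return np.array([unproj(d,(np.array(p)-sub+.5)/s-.5+off,z)[:2] for p in q])
np.set_printoptions(precision=4,suppress=True)
F=P([(220,18),(453,47),(418,355),(182,325)],(190,195),4,.03)
def rect(n,F,a):
    c=F.mean(0);ex=(F[0]+F[1]-F[2]-F[3])/2;ey=(F[0]+F[3]-F[1]-F[2])/2
    print(n,c,"len",np.linalg.norm(ex),np.linalg.norm(ey),"yaw",np.degrees(np.arctan2(ex[1],ex[0])),np.degrees(np.arctan2(-ey[0],ey[1])));return c,np.arctan2(ex[1],ex[0])
c,y=rect("fix",F,0)
M=rect("mod",P([(537,120),(735,72),(777,300),(580,352)],(100,232),6,.006,(500,0)),0)
rect("sink",P([(578,150),(685,130),(706,278),(603,288)],(100,232),6,.036,(500,0)),0)
print("tongue",P([(575,38),(668,25)],(100,232),6,.006,(500,0)).mean(0))
rect("grip",P([(80,420),(118,415),(147,573),(108,575)],(418,262),4,.056,(0,380)),0)
R=np.array([[np.cos(y),np.sin(y)],[-np.sin(y),np.cos(y)]])
print("chips fix",(P([(266,145),(330,184),(375,187),(262,232),(360,257)],(190,195),4,.035)-c)@R.T)
print("tray fix",(P([(52,47),(15,308)],(190,195),4,.02)-c)@R.T)
print("tin fix",(P([(490+25,230)],(190,195),4,.02)-c)@R.T)
```

```text
fix [0.5608 0.0322] len 0.16911882557268662 0.12924492996292178 yaw -5.2681720110672785 -5.795289475719591
mod [0.4975 0.3471] len 0.08602960487063366 0.07361752857562623 yaw 13.986601600461018 15.634111177778186
sink [0.4973 0.3432] len 0.05174039570117942 0.037394635599617275 yaw 12.700171467886893 9.484712500449989
tongue [0.5629 0.3644]
grip [ 0.4629 -0.3462] len 0.08290494896551584 0.02079976111472465 yaw 9.48771192237013 6.301084092288751
chips fix [[ 0.0179  0.0309]
 [ 0.0008 -0.0062]
 [ 0.0021 -0.0308]
 [-0.0292  0.0273]
 [-0.0365 -0.027 ]]
tray fix [[ 0.0593  0.156 ]
 [-0.0853  0.1566]]
tin fix [[-0.0118 -0.1105]]
```

```bash
cat >> h.py <<'E'
from scipy.spatial.transform import Rotation as Ro
def tool():
    o=get_obs();w,x,y,z=o["tcp_rot"];return np.array(o["eef_pos"]),Ro.from_quat([x,y,z,w]).as_matrix(),o
def go(x,y,z,yawdeg):
    p,R,o=tool();s=R.T@(np.array([x,y,z])-p)/.05
    cur=np.degrees(np.arctan2(R[1,0],R[0,0]))
    print("t",o["time_s"],"p",p.round(4),"yaw",round(cur,2),"f",np.round(o["ft_force"],1),"gw",round(o["grip_width"]*85.4,1),"gf",o["grip_force"])
    print("t xyz",s.round(3),"spin",round(-((yawdeg-cur+180)%360-180)/6,3),"tilt",R[:,2].round(3))
FC=np.array([.5608,.0322]);FY=-5.5
def fix(x,y):
    a=np.radians(FY);return FC+np.array([[np.cos(a),-np.sin(a)],[np.sin(a),np.cos(a)]])@[x,y]
E
python3 -c "
from h import *
go(.4629,-.3462,.15,9.4)"
```

```text
t 0.15 p [ 0.2828 -0.5569  0.2524] yaw 26.92 f [-0.4 -0.2  0.3] gw 85.4 gf 0.0
t xyz [ 5.119 -2.124  2.053] spin 2.919 tilt [-0.     0.001 -1.   ]
```

```bash
python3 -m pendant '{"increments":[{"gripper":60,"tx":0.9,"ty":-0.4,"tz":0.4,"spin":0.6},{"gripper":60,"tx":1.8,"ty":-0.8,"tz":0.8,"spin":1.2},{"gripper":60,"tx":2.7,"ty":-1.2,"tz":1.2,"spin":1.8},{"gripper":60,"tx":3.6,"ty":-1.6,"tz":1.6,"spin":2.4},{"gripper":60,"tx":4.5,"ty":-1.9,"tz":2,"spin":2.8},{"gripper":60,"tx":5.12,"ty":-2.12,"tz":2.05,"spin":2.92},{"gripper":60,"tx":5.12,"ty":-2.12,"tz":2.05,"spin":2.92},{"gripper":60,"tx":5.12,"ty":-2.12,"tz":2.05,"spin":2.92},{"gripper":60,"tx":5.12,"ty":-2.12,"tz":2.05,"spin":2.92},{"gripper":60,"tx":5.12,"ty":-2.12,"tz":2.05,"spin":2.92}]}' 40
python3 - <<'E'
from h import *
import pickle
go(.4629,-.3462,.04,9.4)
d=optics.get_image("wrist");pickle.dump(d,open("w.pkl","wb"));cv2.imwrite("pics/w1.png",d["img"])
E
```

```text
time_s: 1.4
eef_pos: [0.4627, -0.3478, 0.151]
tcp_rot: [0.0, 0.997, 0.081, 0.0]
ft_force: [0.2, -0.4, -0.6]
grip_width: 0.702
grip_force: 0.0
t 1.4 p [ 0.4627 -0.3478  0.151 ] yaw 9.32 f [ 0.2 -0.4 -0.6] gw 60.0 gf 0.0
t xyz [ 0.009 -0.031  2.221] spin -0.014 tilt [ 0. -0. -1.]
```

View pics/w1.png

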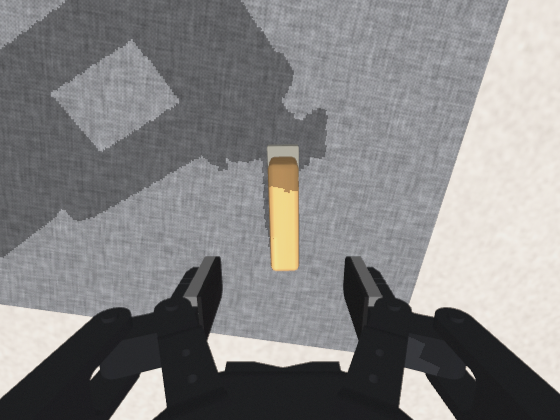

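The wrist view shows the grip aligned with the tool, its top edges at (270–299, 160–270). I'll check its centre against the estimate.

Run:
```python
from h import *
import pickle
d=pickle.load(open("w.pkl","rb"))
q=np.array([unproj(d,p,.056) for p in[(269,160),(298,160),(299,270),(272,270)]]);print(q.round(4),q.mean(0))
m=q.mean(0);go(m[0],m[1],.04,9.3)
```

```text
[[ 0.5034 -0.3309  0.056 ]
 [ 0.5067 -0.3505  0.056 ]
 [ 0.4239 -0.3662  0.056 ]
 [ 0.4206 -0.3457  0.056 ]] [ 0.46366265 -0.34833993  0.056     ]
t 1.45 p [ 0.4628 -0.3477  0.151 ] yaw 9.32 f [-1.9 -0.4  0.4] gw 60.1 gf 0.0
t xyz [0.015 0.016 2.22 ] spin 0.003 tilt [ 0. -0. -1.]
```

```bash
python3 -m pendant '{"increments":[{"gripper":60,"tx":0.02,"ty":0.02,"tz":0.7,"spin":-0.1},{"gripper":60,"tx":0.02,"ty":0.02,"tz":1.4,"spin":-0.1},{"gripper":60,"tx":0.02,"ty":0.02,"tz":2.0,"spin":-0.1},{"gripper":60,"tx":0.02,"ty":0.02,"tz":2.22,"spin":-0.1},{"gripper":60,"tx":0.02,"ty":0.02,"tz":2.22,"spin":-0.1},{"gripper":10,"tx":0.02,"ty":0.02,"tz":2.22,"spin":-0.1},{"gripper":10,"tx":0.02,"ty":0.02,"tz":2.22,"spin":-0.1},{"gripper":10,"tx":0.02,"ty":0.02,"tz":2.22,"spin":-0.1},{"gripper":10,"tx":0.02,"ty":0.02,"tz":2.22,"spin":-0.1},{"gripper":10,"tx":0.02,"ty":0.02,"tz":2.22,"spin":-0.1}]}' 60
python3 - <<'E'
from h import *
print(tool()[0])
s=fix(-.012,-.058);print(s)
go(*s,.11,FY)
print(fix(-.012,.075)-s)
E
```

```text
time_s: 2.7
eef_pos: [0.4653, -0.3486, 0.0414]
tcp_rot: [0.001, 0.996, 0.087, 0.001]
ft_force: [-0.9, 0.2, 6.7]
grip_width: 0.251
grip_force: 59.7
[ 0.46530733 -0.34855954  0.04140274]
[ 0.54329619 -0.02438283]
t 2.7 p [ 0.4653 -0.3486  0.0414] yaw 10.0 f [-0.9  0.2  6.7] gw 21.4 gf 59.738677740097046
t xyz [ 2.664 -6.111 -1.382] spin 2.584 tilt [ 0.002 -0.002 -1.   ]
[0.01274749 0.13238769]
```

```bash
python3 -m pendant '{"increments":[{"gripper":10,"tz":-0.7},{"gripper":10,"tz":-1.4},{"gripper":10,"tx":0.3,"ty":-0.7,"tz":-1.4,"spin":0.3},{"gripper":10,"tx":0.8,"ty":-1.8,"tz":-1.4,"spin":0.8},{"gripper":10,"tx":1.3,"ty":-2.9,"tz":-1.4,"spin":1.3},{"gripper":10,"tx":1.8,"ty":-4,"tz":-1.4,"spin":1.8},{"gripper":10,"tx":2.3,"ty":-5.1,"tz":-1.4,"spin":2.3},{"gripper":10,"tx":2.6,"ty":-5.9,"tz":-1.4,"spin":2.58},{"gripper":10,"tx":2.66,"ty":-6.11,"tz":-1.4,"spin":2.58},{"gripper":10,"tx":2.66,"ty":-6.11,"tz":-1.4,"spin":2.58}]}'
python3 - <<'E'
from h import *
s=fix(-.012,-.058)
go(*s,.0725,FY)
d=optics.get_image("top");im=d["img"][190:300,180:330]
cv2.imwrite("pics/c2.png",cv2.resize(im,None,fx=5,fy=5,interpolation=cv2.INTER_CUBIC))
E
```

```text
t 2.7 p [ 0.4653 -0.3486  0.0414] yaw 10.0 f [-0.9  0.2  6.7] gw 21.4 gf 59.738677740097046
t xyz [ 2.663 -6.113 -0.632] spin 2.584 tilt [ 0.002 -0.002 -1.   ]invalid input
```

View pics/c2.png

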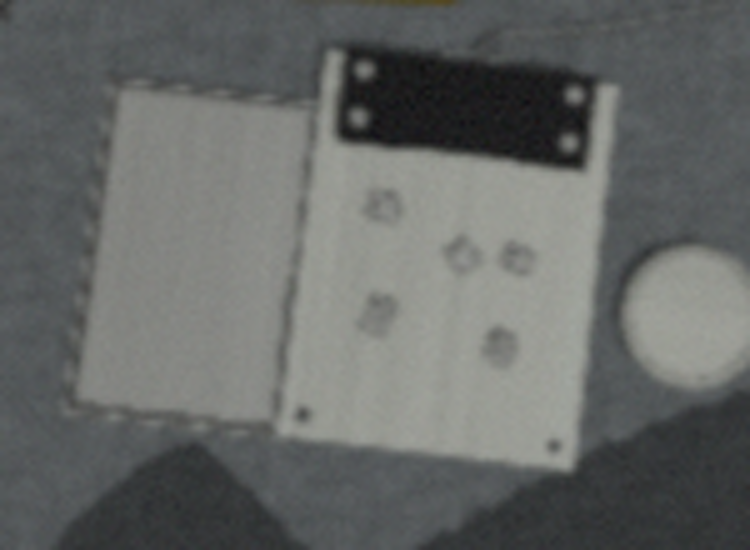

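The call was refused, since every key seems to be needed, so the arm has not moved. The picture shows the chips untouched. I'll resend with all keys.

```bash
python3 -m pendant '{"increments":[{"gripper":10,"tx":0,"ty":0,"tz":-0.7,"spin":0},{"gripper":10,"tx":0,"ty":0,"tz":-1.4,"spin":0},{"gripper":10,"tx":0.3,"ty":-0.7,"tz":-1.4,"spin":0.3},{"gripper":10,"tx":0.8,"ty":-1.8,"tz":-1.4,"spin":0.8},{"gripper":10,"tx":1.3,"ty":-2.9,"tz":-1.4,"spin":1.3},{"gripper":10,"tx":1.8,"ty":-4,"tz":-1.4,"spin":1.8},{"gripper":10,"tx":2.3,"ty":-5.1,"tz":-1.4,"spin":2.3},{"gripper":10,"tx":2.6,"ty":-5.9,"tz":-1.4,"spin":2.58},{"gripper":10,"tx":2.66,"ty":-6.11,"tz":-1.4,"spin":2.58},{"gripper":10,"tx":2.66,"ty":-6.11,"tz":-1.4,"spin":2.58}]}'
python3 - <<'E'
from h import *
s=fix(-.012,-.058)
go(*s,.0725,FY)
d=optics.get_image("wrist")
cv2.imwrite("pics/w2.png",d["img"])
E
```

```text
time_s: 4.0
eef_pos: [0.5421, -0.0234, 0.1096]
tcp_rot: [0.0, 0.999, -0.047, -0.0]
ft_force: [-0.5, 0.0, -2.3]
grip_width: 0.25
grip_force: 59.0
t 4.0 p [ 0.5421 -0.0234  0.1096] yaw -5.38 f [-0.5  0.  -2.3] gw 21.4 gf 59.04954493045807
t xyz [0.027 0.017 0.743] spin 0.021 tilt [-0. -0. -1.]
```

View pics/w2.png

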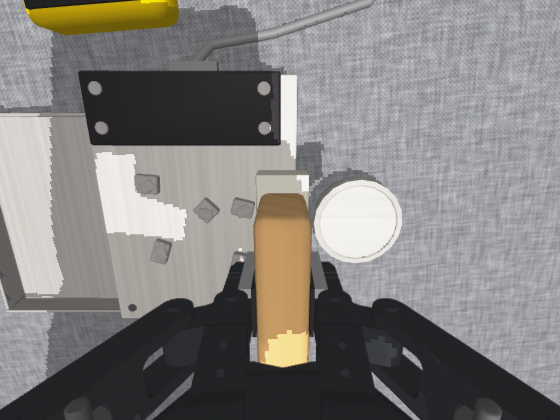

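The block front is on row 145, the chips are at (147,183), (206,210), (243,208), (161,251) and (240,257), and the foot's end is at (283,172). I'll check the clearances.

Run:
```python
from h import *
d=optics.get_image("wrist")
np.set_printoptions(precision=4,suppress=True)
a=np.radians(FY);R=np.array([[np.cos(a),np.sin(a)],[-np.sin(a),np.cos(a)]])
f=lambda uv,z:R@(unproj(d,uv,z)[:2]-FC)
print("block front",f((91,145),.047),f((273,145),.047), "rear", f((80,72),.047),f((278,71),.047))
for u in[(147,183),(206,210),(243,208),(161,251),(240,257)]:print("chip",f(u,.035))
print("chip right edges",f((255,212),.033))
print("plate left edge",f((103,180),.03),f((122,317),.03))
print("foot end",f((257,172),.082),f((308,174),.082),"tcp",R@(tool()[0][:2]-FC))
```

```text
block front [0.0428 0.0526] [ 0.0429 -0.0519] rear [0.0815 0.0515] [ 0.0821 -0.0549]
chip [0.0179 0.0286]
chip [-0.0001 -0.0076]
chip [ 0.0013 -0.0317]
chip [-0.0293  0.0251]
chip [-0.0338 -0.0284]
chip right edges [-0.0021 -0.0393]
plate left edge [0.0187 0.0591] [-0.0857  0.0625]
foot end [ 0.0338 -0.0452] [ 0.0329 -0.0695] tcp [-0.0131 -0.0585]
```

```bash
python3 -m pendant '{"increments":[{"gripper":10,"tx":0,"ty":0.05,"tz":0.2,"spin":0},{"gripper":10,"tx":0,"ty":0.05,"tz":0.4,"spin":0},{"gripper":10,"tx":0,"ty":0.05,"tz":0.6,"spin":0},{"gripper":10,"tx":0,"ty":0.05,"tz":0.7,"spin":0},{"gripper":10,"tx":0,"ty":0.05,"tz":0.72,"spin":0},{"gripper":10,"tx":0,"ty":0.05,"tz":0.73,"spin":0},{"gripper":10,"tx":0,"ty":0.05,"tz":0.74,"spin":0},{"gripper":10,"tx":0,"ty":0.05,"tz":0.74,"spin":0},{"gripper":10,"tx":0,"ty":0.05,"tz":0.74,"spin":0},{"gripper":10,"tx":0,"ty":0.05,"tz":0.74,"spin":0}]}'
python3 - <<'E'
from h import *
s=fix(-.013,.076)
go(*s,.0725,FY)
E
```

```text
time_s: 5.35
eef_pos: [0.5422, -0.0262, 0.0729]
tcp_rot: [0.0, 0.999, -0.048, 0.0]
ft_force: [0.3, -0.5, -2.4]
grip_width: 0.249
grip_force: 59.0
t 5.35 p [ 0.5422 -0.0262  0.0729] yaw -5.48 f [ 0.3 -0.5 -2.4] gw 21.3 gf 59.04522478580475
t xyz [ 0.    -2.719  0.009] spin 0.003 tilt [ 0. -0. -1.]
```

```bash
python3 -m pendant '{"increments":[{"gripper":10,"tx":0,"ty":-0.1,"tz":0.01,"spin":0},{"gripper":10,"tx":0,"ty":-0.25,"tz":0.01,"spin":0},{"gripper":10,"tx":0,"ty":-0.4,"tz":0.01,"spin":0},{"gripper":10,"tx":0,"ty":-0.55,"tz":0.01,"spin":0},{"gripper":10,"tx":0,"ty":-0.7,"tz":0.01,"spin":0},{"gripper":10,"tx":0,"ty":-0.85,"tz":0.01,"spin":0},{"gripper":10,"tx":0,"ty":-1.0,"tz":0.01,"spin":0},{"gripper":10,"tx":0,"ty":-1.15,"tz":0.01,"spin":0},{"gripper":10,"tx":0,"ty":-1.3,"tz":0.01,"spin":0},{"gripper":10,"tx":0,"ty":-1.4,"tz":0.01,"spin":0}]}' && python3 -m pendant '{"increments":[{"gripper":10,"tx":0,"ty":-0.13,"tz":0,"spin":0},{"gripper":10,"tx":0,"ty":-0.28,"tz":0,"spin":0},{"gripper":10,"tx":0,"ty":-0.43,"tz":0,"spin":0},{"gripper":10,"tx":0,"ty":-0.58,"tz":0,"spin":0},{"gripper":10,"tx":0,"ty":-0.73,"tz":0,"spin":0},{"gripper":10,"tx":0,"ty":-0.88,"tz":0,"spin":0},{"gripper":10,"tx":0,"ty":-1.03,"tz":0,"spin":0},{"gripper":10,"tx":0,"ty":-1.18,"tz":0,"spin":0},{"gripper":10,"tx":0,"ty":-1.32,"tz":0,"spin":0},{"gripper":10,"tx":0,"ty":-1.36,"tz":0,"spin":0}]}'
python3 - <<'E'
from h import *
go(.5,.0,.2,FY)
d=optics.get_image("wrist");t=optics.get_image("top")["img"][190:290,185:315]
cv2.imwrite("pics/w3.png",np.hstack([cv2.resize(d["img"],(400,300)),cv2.resize(t,(390,300),interpolation=cv2.INTER_CUBIC)]))
E
```

```text
time_s: 6.6
eef_pos: [0.5488, 0.044, 0.0723]
tcp_rot: [-0.0, 0.999, -0.048, -0.0]
ft_force: [0.0, -0.6, -1.4]
grip_width: 0.25
grip_force: 59.0
time_s: 7.85
eef_pos: [0.5553, 0.1117, 0.0723]
tcp_rot: [-0.0, 0.999, -0.048, 0.0]
ft_force: [-0.5, -0.7, -0.5]
grip_width: 0.247
grip_force: 59.0
t 7.85 p [0.5553 0.1117 0.0723] yaw -5.45 f [-0.5 -0.7 -0.5] gw 21.1 gf 59.0246719121933
t xyz [-0.889  2.328 -2.554] spin 0.008 tilt [ 0.  0. -1.]
```

View pics/w3.png

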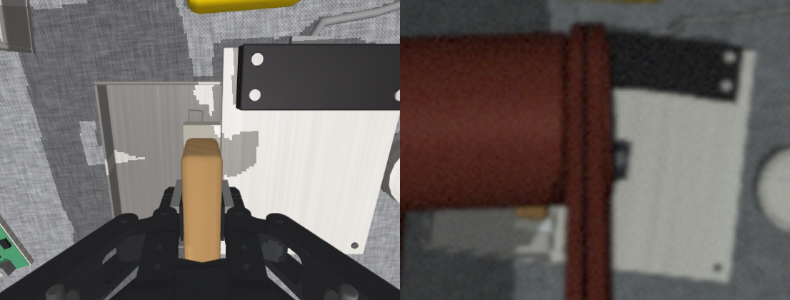

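The plate looks clean, and no chips show beside the scraper. I'll lift and carry the scraper to the free bench in front of the tin, then look into the tray before setting it down.

```bash
python3 -m pendant '{"increments":[{"gripper":10,"tx":0,"ty":0,"tz":-0.5,"spin":0},{"gripper":10,"tx":0,"ty":0,"tz":-1.1,"spin":0},{"gripper":10,"tx":-0.3,"ty":0.6,"tz":-1.35,"spin":0},{"gripper":10,"tx":-0.8,"ty":1.5,"tz":-1.35,"spin":0},{"gripper":10,"tx":-1.3,"ty":2.4,"tz":-1.35,"spin":0},{"gripper":10,"tx":-1.8,"ty":3.3,"tz":-1.35,"spin":0},{"gripper":10,"tx":-2.3,"ty":4.2,"tz":-1.35,"spin":0},{"gripper":10,"tx":-2.55,"ty":4.75,"tz":-1.35,"spin":0},{"gripper":10,"tx":-2.65,"ty":4.91,"tz":-1.35,"spin":0},{"gripper":10,"tx":-2.65,"ty":4.91,"tz":-1.35,"spin":0}]}'
python3 - <<'E'
from h import *
go(.40,-.12,.0425,FY)
t=optics.get_image("top")["img"][190:310,180:340]
cv2.imwrite("pics/c4.png",cv2.resize(t,None,fx=5,fy=5,interpolation=cv2.INTER_CUBIC))
E
```

```text
time_s: 9.2
eef_pos: [0.3999, -0.1208, 0.1399]
tcp_rot: [-0.0, 0.999, -0.049, 0.0]
ft_force: [0.6, 0.5, -0.8]
grip_width: 0.248
grip_force: 59.1
t 9.2 p [ 0.3999 -0.1208  0.1399] yaw -5.57 f [ 0.6  0.5 -0.8] gw 21.2 gf 59.13344442844391
t xyz [-0.    -0.015  1.948] spin -0.012 tilt [ 0.  0. -1.]
```

View pics/c4.png

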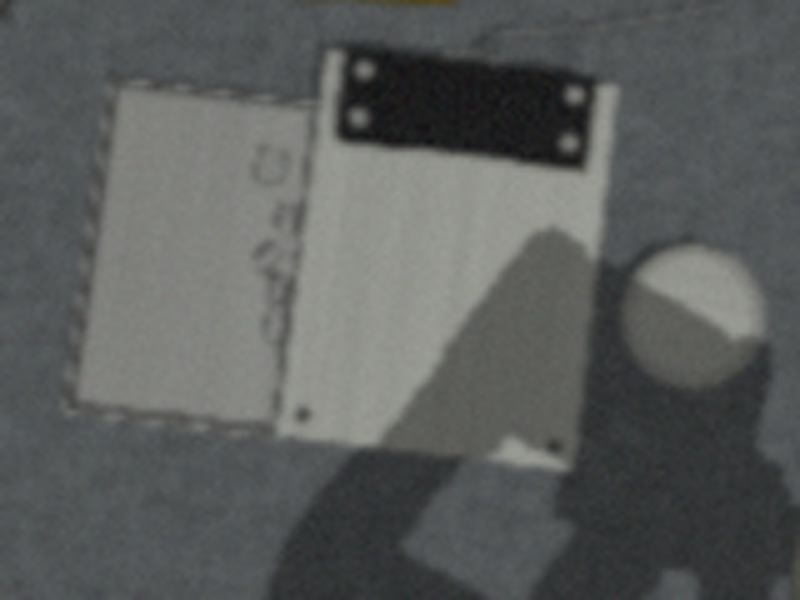

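The plate is clean and the chips lie in the tray along its near side, at about (270,165), (288,215), (268,255) and (270,310), close enough together to need a later check. I'll set the scraper down now.

```bash
python3 -m pendant '{"increments":[{"gripper":10,"tx":0,"ty":0,"tz":0.6,"spin":0},{"gripper":10,"tx":0,"ty":0,"tz":1.3,"spin":0},{"gripper":10,"tx":0,"ty":0,"tz":1.75,"spin":0},{"gripper":10,"tx":0,"ty":0,"tz":1.9,"spin":0},{"gripper":10,"tx":0,"ty":0,"tz":1.95,"spin":0},{"gripper":10,"tx":0,"ty":0,"tz":1.97,"spin":0},{"gripper":10,"tx":0,"ty":0,"tz":1.97,"spin":0},{"gripper":60,"tx":0,"ty":0,"tz":1.97,"spin":0},{"gripper":60,"tx":0,"ty":0,"tz":1.97,"spin":0},{"gripper":60,"tx":0,"ty":0,"tz":1.97,"spin":0}]}'
python3 -m pendant '{"increments":[{"gripper":60,"tx":0,"ty":0,"tz":0,"spin":0},{"gripper":60,"tx":0,"ty":0,"tz":-0.5,"spin":0},{"gripper":60,"tx":0,"ty":0,"tz":-1.2,"spin":0},{"gripper":60,"tx":0,"ty":0,"tz":-2,"spin":0},{"gripper":60,"tx":0,"ty":0,"tz":-2.8,"spin":0},{"gripper":60,"tx":0,"ty":0,"tz":-3.2,"spin":0},{"gripper":60,"tx":0,"ty":0,"tz":-3.2,"spin":0},{"gripper":60,"tx":0,"ty":0,"tz":-3.2,"spin":0},{"gripper":60,"tx":0,"ty":0,"tz":-3.2,"spin":0},{"gripper":60,"tx":0,"ty":0,"tz":-3.2,"spin":0}]}'
python3 - <<'E'
from h import *
go(.497,.345,.17,14.5)
E
```

```text
time_s: 10.5
eef_pos: [0.4, -0.1207, 0.0415]
tcp_rot: [0.0, 0.999, -0.048, 0.0]
ft_force: [-0.8, 0.1, -0.4]
grip_width: 0.702
grip_force: 0.0
time_s: 11.75
eef_pos: [0.3994, -0.1203, 0.2002]
tcp_rot: [-0.0, 0.999, -0.048, -0.001]
ft_force: [-0.8, 0.4, -0.5]
grip_width: 0.705
grip_force: 0.0
t 11.75 p [ 0.3994 -0.1203  0.2002] yaw -5.49 f [-0.8  0.4 -0.5] gw 60.2 gf 0.0
t xyz [ 1.055 -9.45   0.61 ] spin -3.331 tilt [-0.002  0.001 -1.   ]
```

```bash
python3 -m pendant '{"increments":[{"gripper":60,"tx":0.1,"ty":-0.9,"tz":0,"spin":-0.3},{"gripper":60,"tx":0.2,"ty":-2,"tz":0,"spin":-0.7},{"gripper":60,"tx":0.4,"ty":-3.2,"tz":0,"spin":-1.1},{"gripper":60,"tx":0.5,"ty":-4.4,"tz":0,"spin":-1.5},{"gripper":60,"tx":0.6,"ty":-5.6,"tz":0.1,"spin":-2},{"gripper":60,"tx":0.8,"ty":-6.8,"tz":0.2,"spin":-2.5},{"gripper":60,"tx":0.9,"ty":-8,"tz":0.4,"spin":-2.9},{"gripper":60,"tx":1.05,"ty":-9,"tz":0.6,"spin":-3.33},{"gripper":60,"tx":1.05,"ty":-9.45,"tz":0.6,"spin":-3.33},{"gripper":60,"tx":1.05,"ty":-9.45,"tz":0.6,"spin":-3.33}]}'
python3 - <<'E'
from h import *
import pickle
go(.497,.345,.17,14.5)
d=optics.get_image("wrist");pickle.dump(d,open("w.pkl","wb"))
t=optics.get_image("top")["img"][200:285,190:250]
s=optics.get_image("scene")["img"][155:265,245:385]
out=np.zeros((600,800,3),np.uint8)
out[:420,:560]=d["img"]
out[:340,560:800]=cv2.resize(t,(240,340),interpolation=cv2.INTER_CUBIC)
out[340:529,560:800]=cv2.resize(s,(240,189),interpolation=cv2.INTER_CUBIC)
cv2.imwrite("pics/c5.png",out)
E
```

```text
time_s: 13.0
eef_pos: [0.4967, 0.346, 0.1701]
tcp_rot: [0.0, 0.992, 0.127, -0.001]
ft_force: [-0.6, -0.1, -0.2]
grip_width: 0.701
grip_force: 0.0
t 13.0 p [0.4967 0.346  0.1701] yaw 14.64 f [-0.6 -0.1 -0.2] gw 59.9 gf 0.0
t xyz [0.    0.022 0.002] spin 0.023 tilt [-0.002 -0.001 -1.   ]
```

View pics/c5.png

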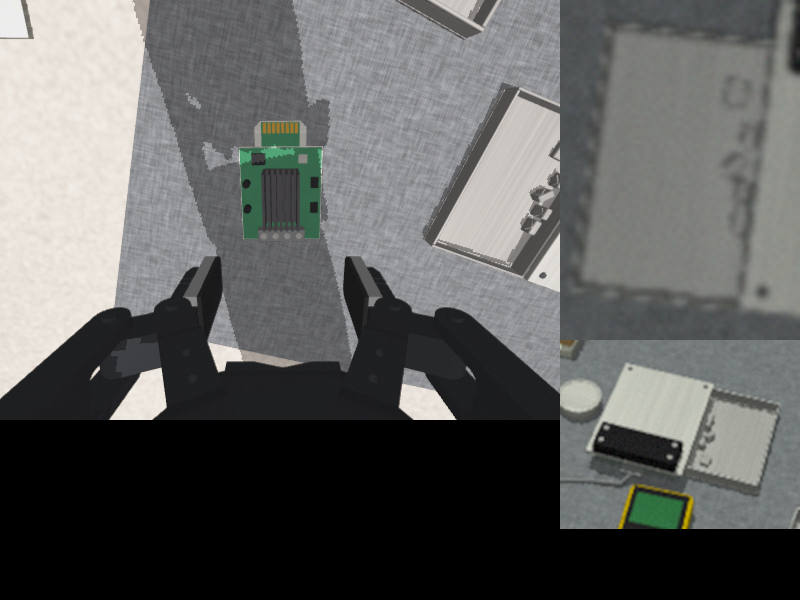

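The wrist view shows all five chips on the tray floor at (530,222), (538,210), (538,192), (553,180) and (556,150). The module is nearly aligned with the tool, with board corners (240,148), (322,148), (320,238), (243,238) and the heatsink top at (262–299, 169–230).

Run:
```python
from h import *
import pickle
np.set_printoptions(precision=4,suppress=True)
d=pickle.load(open("w.pkl","rb"))
A=np.array([unproj(d,p,.006)[:2] for p in[(239,148),(322.5,148),(321,239),(243,239)]])
ex=(A[0]+A[1]-A[2]-A[3])/2;ey=(A[0]+A[3]-A[1]-A[2])/2
print(A.mean(0),np.linalg.norm(ex),np.linalg.norm(ey),np.degrees(np.arctan2(ex[1],ex[0])),np.degrees(np.arctan2(-ey[0],ey[1])))
S=np.array([unproj(d,p,.036)[:2] for p in[(262,169),(299,169)]]);print("sink front",S,np.linalg.norm(S[0]-S[1]))
T=np.array([unproj(d,p,.006)[:2] for p in[(258,122),(303,122)]]);print("tongue",T.mean(0))
y=np.radians(14);u=np.array([np.cos(y),np.sin(y)]);c=S.mean(0)-.025*u;print("ctr from sink",c,"from tongue",T.mean(0)-.067*u)
```

```text
[0.4955 0.3477] 0.0881041307972992 0.07562532834016641 15.34440754813846 14.633175804237801
sink front [[0.521  0.3706]
 [0.5286 0.3413]] 0.03024560938790114
tongue [0.5597 0.3652]
ctr from sink [0.5005 0.3499] from tongue [0.4947 0.349 ]
```

```bash
python3 -m pendant '{"increments":[{"gripper":60,"tx":0.01,"ty":-0.04,"tz":0.8,"spin":-0.06},{"gripper":60,"tx":0.01,"ty":-0.04,"tz":1.6,"spin":-0.06},{"gripper":60,"tx":0.01,"ty":-0.04,"tz":2.2,"spin":-0.06},{"gripper":60,"tx":0.01,"ty":-0.04,"tz":2.55,"spin":-0.06},{"gripper":60,"tx":0.01,"ty":-0.04,"tz":2.68,"spin":-0.06},{"gripper":60,"tx":0.01,"ty":-0.04,"tz":2.68,"spin":-0.06},{"gripper":20,"tx":0.01,"ty":-0.04,"tz":2.68,"spin":-0.06},{"gripper":20,"tx":0.01,"ty":-0.04,"tz":2.68,"spin":-0.06},{"gripper":20,"tx":0.01,"ty":-0.04,"tz":2.68,"spin":-0.06},{"gripper":20,"tx":0.01,"ty":-0.04,"tz":2.68,"spin":-0.06}]}' 100
python3 - <<'E'
from h import *
s=fix(-.045,0);print(s)
go(*s,.13,FY)
E
```

```text
time_s: 14.4
eef_pos: [0.4984, 0.3474, 0.0392]
tcp_rot: [-0.0, 0.992, 0.129, 0.001]
ft_force: [-0.4, -0.8, 6.8]
grip_width: 0.353
grip_force: 99.9
[0.51600717 0.03651306]
t 14.4 p [0.4984 0.3474 0.0392] yaw 14.87 f [-0.4 -0.8  6.8] gw 30.1 gf 99.87889409065247
t xyz [-1.25   6.1   -1.823] spin 3.395 tilt [ 0.002  0.001 -1.   ]
```

```bash
python3 -m pendant '{"increments":[{"gripper":20,"tx":0,"ty":0,"tz":-0.6,"spin":0},{"gripper":20,"tx":0,"ty":0,"tz":-1.2,"spin":0},{"gripper":20,"tx":-0.2,"ty":0.7,"tz":-1.5,"spin":0.4},{"gripper":20,"tx":-0.4,"ty":1.7,"tz":-1.5,"spin":1},{"gripper":20,"tx":-0.6,"ty":2.7,"tz":-1.5,"spin":1.6},{"gripper":20,"tx":-0.8,"ty":3.7,"tz":-1.5,"spin":2.2},{"gripper":20,"tx":-1,"ty":4.7,"tz":-1.5,"spin":2.8},{"gripper":20,"tx":-1.2,"ty":5.6,"tz":-1.5,"spin":3.2},{"gripper":20,"tx":-1.25,"ty":6,"tz":-1.5,"spin":3.4},{"gripper":20,"tx":-1.25,"ty":6.1,"tz":-1.5,"spin":3.4}]}'
python3 -m pendant '{"increments":[{"gripper":20,"tx":0,"ty":0,"tz":0,"spin":0},{"gripper":20,"tx":0,"ty":0,"tz":0.1,"spin":0},{"gripper":20,"tx":0,"ty":0,"tz":0.2,"spin":0},{"gripper":20,"tx":0,"ty":0,"tz":0.3,"spin":0},{"gripper":20,"tx":0,"ty":0,"tz":0.4,"spin":0},{"gripper":20,"tx":0,"ty":0,"tz":0.5,"spin":0},{"gripper":20,"tx":0,"ty":0,"tz":0.55,"spin":0},{"gripper":20,"tx":0,"ty":0,"tz":0.6,"spin":0},{"gripper":20,"tx":0,"ty":0,"tz":0.6,"spin":0},{"gripper":20,"tx":0,"ty":0,"tz":0.6,"spin":0}]}'
python3 - <<'E'
from h import *
import pickle
s=fix(-.045,0);go(*s,.0692,FY)
d=optics.get_image("wrist");pickle.dump(d,open("w.pkl","wb"))
cv2.imwrite("pics/c6.png",cv2.resize(d["img"][40:280,130:450],(800,600),interpolation=cv2.INTER_CUBIC))
E
```

```text
time_s: 15.65
eef_pos: [0.5152, 0.0348, 0.1125]
tcp_rot: [-0.0, 0.999, -0.049, 0.0]
ft_force: [0.5, -0.4, -1.2]
grip_width: 0.353
grip_force: 99.5
time_s: 16.9
eef_pos: [0.5152, 0.0359, 0.0824]
tcp_rot: [0.0, 0.999, -0.048, 0.0]
ft_force: [0.5, 1.0, -1.9]
grip_width: 0.35
grip_force: 99.5
t 16.9 p [0.5152 0.0359 0.0824] yaw -5.55 f [ 0.5  1.  -1.9] gw 29.9 gf 99.49493050575256
t xyz [ 0.015 -0.013  0.265] spin -0.008 tilt [ 0. -0. -1.]
```

View pics/c6.png

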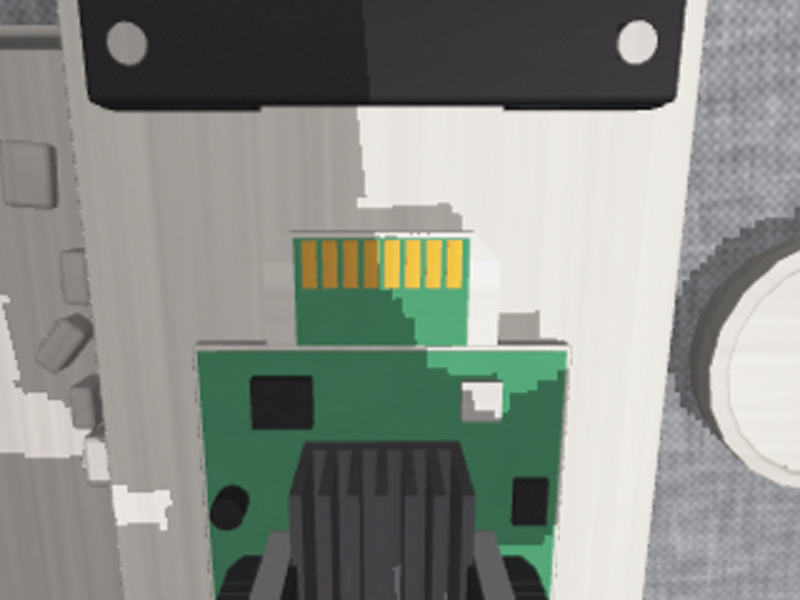

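The crop shows the tongue facing the slot. The slot's cheek edges are at columns 261 and 503 (row 106), the tongue sides at 266 and 498 (row 290), the board corners at (195,348) and (571,348), and the block top corners at (88,95) and (680,95).

Run:
```python
from h import *
import pickle
np.set_printoptions(precision=4,suppress=True)
d=pickle.load(open("w.pkl","rb"));p,R,o=tool()
def L(u,v,z): # in tool-yaw frame relative to TCP: x fwd, y left
    w=unproj(d,((u+.5)/2.5-.5+130,(v+.5)/2.5-.5+40),z)-p;return np.array([w@R[:,0],-(w@R[:,1])])
for n,q in {"slot z.035":[(261,107,.035),(503,107,.035)],"block top front":[(88,97,.047),(680,97,.047)],"block foot":[(110,110,.03),(655,110,.03)],"screws":[(127,43,.047),(638,42,.047)],"tongue":[(266,290,.049),(498,290,.049)],"board":[(195,347,.049),(571,347,.049)],"tongue end":[(290,234,.049),(473,234,.049)],"plate sides":[(62,30,.03),(706,30,.03)],"sink":[(303,445,.079),(468,445,.079)]}.items():
    a,b=L(*q[0]),L(*q[1]);print(n,a,b,"mid",(a+b)/2,"w",np.linalg.norm(a-b),"ang",np.degrees(np.arctan2(b[0]-a[0],a[1]-b[1])))
```

```text
slot z.035 [0.0883 0.0247] [ 0.0883 -0.0235] mid [0.0883 0.0006] w 0.048182257138909994 ang 0.0020670106418370776
block top front [0.0891 0.0547] [ 0.0891 -0.0543] mid [0.0891 0.0002] w 0.10903422644031595 ang 0.002123305356233486
block foot [0.0882 0.0564] [ 0.0882 -0.0554] mid [0.0882 0.0005] w 0.11186877294804677 ang 0.0020500446967272557
screws [0.0981 0.0467] [ 0.0983 -0.0457] mid [0.0982 0.0005] w 0.09234659225115484 ang 0.10444733321419815
tongue [0.054  0.0232] [ 0.054 -0.022] mid [0.054  0.0006] w 0.04524963867352619 ang 0.0009618383175004252
board [0.0427 0.0379] [ 0.0427 -0.0371] mid [0.0427 0.0004] w 0.07494662093003604 ang 0.0005857648397343542
tongue end [0.0646 0.0182] [ 0.0646 -0.0168] mid [0.0646 0.0007] w 0.03495443263210784 ang 0.0013158951532123194
plate sides [0.1031 0.0645] [ 0.1031 -0.0641] mid [0.1031 0.0002] w 0.12855805327153672 ang 0.0024905057936097067
sink [0.0323 0.0138] [ 0.0323 -0.0137] mid [0.0323 0.    ] w 0.027495947038220146 ang -0.00010095758195135763
```

The offset is about 0.2 mm in y and 0° in yaw. The shoulders are 45.8 mm from the cheeks. I'll lower onto the plate, then slide in.

```bash
python3 -m pendant '{"increments":[{"gripper":20,"tx":0,"ty":0,"tz":0.08,"spin":0},{"gripper":20,"tx":0,"ty":0,"tz":0.16,"spin":0},{"gripper":20,"tx":0,"ty":0,"tz":0.22,"spin":0},{"gripper":20,"tx":0,"ty":0,"tz":0.25,"spin":0},{"gripper":20,"tx":0,"ty":0,"tz":0.26,"spin":0},{"gripper":20,"tx":0,"ty":0,"tz":0.27,"spin":0},{"gripper":20,"tx":0,"ty":0,"tz":0.27,"spin":0},{"gripper":20,"tx":0,"ty":0,"tz":0.28,"spin":0},{"gripper":20,"tx":0,"ty":0,"tz":0.28,"spin":0},{"gripper":20,"tx":0,"ty":0,"tz":0.28,"spin":0}]}'
python3 -c "
from h import *
go(*fix(0,0),.069,FY)"
```

```text
time_s: 18.2
eef_pos: [0.5151, 0.0359, 0.0691]
tcp_rot: [0.0, 0.999, -0.048, -0.0]
ft_force: [-5.4, 0.1, 7.4]
grip_width: 0.352
grip_force: 100.8
t 18.2 p [0.5151 0.0359 0.0691] yaw -5.53 f [-5.4  0.1  7.4] gw 30.1 gf 100.80378770828247
t xyz [ 0.917 -0.014  0.003] spin -0.006 tilt [-0. -0. -1.]
```

```bash
python3 -m pendant '{"increments":[{"gripper":20,"tx":0.1,"ty":0,"tz":0,"spin":0},{"gripper":20,"tx":0.2,"ty":0,"tz":0,"spin":0},{"gripper":20,"tx":0.3,"ty":0,"tz":0,"spin":0},{"gripper":20,"tx":0.4,"ty":0,"tz":0,"spin":0},{"gripper":20,"tx":0.47,"ty":0,"tz":0,"spin":0},{"gripper":20,"tx":0.53,"ty":0,"tz":0,"spin":0},{"gripper":20,"tx":0.59,"ty":0,"tz":0,"spin":0},{"gripper":20,"tx":0.65,"ty":0,"tz":0,"spin":0},{"gripper":20,"tx":0.7,"ty":0,"tz":0,"spin":0},{"gripper":20,"tx":0.7,"ty":0,"tz":0,"spin":0}]}'
python3 -c "
from h import *
go(*fix(0,0),.069,FY)"
```

```text
time_s: 19.45
eef_pos: [0.5498, 0.0328, 0.0691]
tcp_rot: [-0.0, 0.999, -0.048, -0.0]
ft_force: [-6.4, -0.5, 8.2]
grip_width: 0.352
grip_force: 100.6
t 19.45 p [0.5498 0.0328 0.0691] yaw -5.53 f [-6.4 -0.5  8.2] gw 30.0 gf 100.59382438659668
t xyz [ 0.22  -0.01   0.003] spin -0.006 tilt [-0.001  0.    -1.   ]
```

```bash
python3 -m pendant '{"increments":[{"gripper":20,"tx":0.03,"ty":0,"tz":0,"spin":0},{"gripper":20,"tx":0.06,"ty":0,"tz":0,"spin":0},{"gripper":20,"tx":0.09,"ty":0,"tz":0,"spin":0},{"gripper":20,"tx":0.12,"ty":0,"tz":0,"spin":0},{"gripper":20,"tx":0.15,"ty":0,"tz":0,"spin":0},{"gripper":20,"tx":0.17,"ty":0,"tz":0,"spin":0},{"gripper":20,"tx":0.19,"ty":0,"tz":0,"spin":0},{"gripper":20,"tx":0.21,"ty":0,"tz":0,"spin":0},{"gripper":20,"tx":0.22,"ty":0,"tz":0,"spin":0},{"gripper":20,"tx":0.22,"ty":0,"tz":0,"spin":0}]}'
python3 -c "
from h import *
go(*fix(0,0),.069,FY)"
```

```text
time_s: 20.7
eef_pos: [0.5568, 0.0321, 0.0691]
tcp_rot: [-0.0, 0.999, -0.048, -0.005]
ft_force: [-24.1, 0.8, 24.6]
grip_width: 0.349
grip_force: 102.7
t 20.7 p [0.5568 0.0321 0.0691] yaw -5.51 f [-24.1   0.8  24.6] gw 29.8 gf 102.71997928619385
t xyz [ 0.08  -0.009  0.002] spin -0.002 tilt [-0.01   0.001 -1.   ]
```

```bash
python3 -m pendant '{"increments":[{"gripper":20,"tx":0,"ty":0,"tz":-0.02,"spin":0},{"gripper":20,"tx":0,"ty":0,"tz":-0.02,"spin":0},{"gripper":20,"tx":0.02,"ty":0,"tz":-0.02,"spin":0},{"gripper":20,"tx":0.03,"ty":0,"tz":-0.02,"spin":0},{"gripper":20,"tx":0.04,"ty":0,"tz":-0.02,"spin":0},{"gripper":20,"tx":0.04,"ty":0,"tz":-0.02,"spin":0},{"gripper":20,"tx":0.04,"ty":0,"tz":-0.02,"spin":0},{"gripper":20,"tx":0.04,"ty":0,"tz":-0.02,"spin":0},{"gripper":20,"tx":0.04,"ty":0,"tz":-0.02,"spin":0},{"gripper":20,"tx":0.04,"ty":0,"tz":-0.02,"spin":0}]}'
python3 - <<'E'
from h import *
import pickle
go(*fix(0,0),.069,FY)
p,R,o=tool();print(o["moment"])
d=optics.get_image("wrist");pickle.dump(d,open("w2.pkl","wb"));g=cv2.cvtColor(d["img"],cv2.COLOR_BGR2GRAY)
hsv=cv2.cvtColor(d["img"],cv2.COLOR_BGR2HSV)
# green board extent and dark-block front down column strips beside the tongue
for u in(225,235,245,315,325,335): print(u,[ (v,int(g[v,u]),int(hsv[v,u,0])) for v in range(70,196,3)] if u in(225,) else "", "first green row",next((v for v in range(60,250) if 50<hsv[v,u,0]<90 and hsv[v,u,1]>80),None),"last black row",max([v for v in range(40,200) if g[v,u]<45 and hsv[v,u,1]<120 and v<175],default=None))
E
```

```text
time_s: 21.95
eef_pos: [0.5589, 0.0319, 0.0691]
tcp_rot: [-0.0, 0.999, -0.048, -0.005]
ft_force: [-18.6, 1.3, 16.5]
grip_width: 0.345
grip_force: 101.8
t 21.95 p [0.5589 0.0319 0.0691] yaw -5.51 f [-18.6   1.3  16.5] gw 29.5 gf 101.77966833114624
t xyz [ 0.038 -0.01   0.003] spin -0.002 tilt [-0.01   0.001 -1.   ]
[ 0.18286892  2.71767537 -0.01702853]
225 [(70, 103, 128), (73, 109, 113), (76, 112, 120), (79, 103, 113), (82, 102, 113), (85, 103, 110), (88, 41, 120), (91, 37, 135), (94, 37, 135), (97, 37, 150), (100, 37, 150), (103, 36, 135), (106, 36, 165), (109, 37, 150), (112, 36, 0), (115, 37, 165), (118, 35, 150), (121, 36, 150), (124, 36, 150), (127, 35, 150), (130, 35, 150), (133, 36, 105), (136, 36, 135), (139, 36, 135), (142, 35, 135), (145, 34, 150), (148, 34, 150), (151, 34, 150), (154, 33, 120), (157, 35, 150), (160, 34, 135), (163, 33, 150), (166, 32, 120), (169, 32, 150), (172, 35, 135), (175, 33, 135), (178, 29, 150), (181, 90, 73), (184, 91, 73), (187, 91, 72), (190, 91, 73), (193, 91, 72)] first green row 181 last black row 174
235  first green row 181 last black row 174
245  first green row 181 last black row 174
315  first green row 180 last black row None
325  first green row 180 last black row None
335  first green row 180 last black row 88
```

Run:
```python
from h import *
import pickle
np.set_printoptions(precision=4,suppress=True)
d=pickle.load(open("w2.pkl","rb"));p,R,o=tool()
for u in(228,235,318,328):print(u,[tuple(map(int,d["img"][v,u])) for v in range(174,185)])
a=np.radians(FY);u0=np.array([np.cos(a),np.sin(a)])
for v,z in((180.5,.036),(179,.047),(179,.03),(180.5,.03)):print(v,z,(unproj(d,(280,v),z)[:2]-p[:2])@u0)
```

```text
228 [(35, 32, 33), (35, 33, 35), (35, 33, 35), (32, 31, 32), (30, 30, 30), (114, 118, 121), (85, 106, 75), (79, 107, 57), (80, 109, 58), (80, 109, 58), (81, 110, 58)]
235 [(35, 34, 35), (34, 31, 33), (34, 32, 33), (32, 31, 32), (29, 29, 29), (112, 115, 119), (84, 104, 73), (79, 107, 57), (80, 108, 56), (81, 109, 59), (81, 109, 58)]
318 [(62, 60, 62), (62, 59, 61), (62, 61, 63), (58, 55, 57), (44, 43, 44), (196, 206, 202), (146, 185, 123), (129, 177, 89), (127, 178, 88), (128, 177, 89), (128, 177, 89)]
328 [(62, 60, 63), (62, 60, 63), (62, 60, 61), (57, 55, 56), (46, 44, 46), (197, 207, 203), (145, 184, 124), (125, 174, 87), (126, 174, 87), (125, 175, 87), (124, 173, 85)]
180.5 0.036 0.04151319234836832
179 0.047 0.0446927340985252
179 0.03 0.040953018635555755
180.5 0.03 0.040163371606747204
```

The rim shows the shoulders still up to about 2 mm short, and the 44.0 mm travelled of 45.8 mm agrees. I'll push on.

```bash
python3 -m pendant '{"increments":[{"gripper":20,"tx":0.02,"ty":0,"tz":-0.02,"spin":0},{"gripper":20,"tx":0.04,"ty":0,"tz":-0.02,"spin":0},{"gripper":20,"tx":0.05,"ty":0,"tz":-0.02,"spin":0},{"gripper":20,"tx":0.06,"ty":0,"tz":-0.02,"spin":0},{"gripper":20,"tx":0.07,"ty":0,"tz":-0.02,"spin":0},{"gripper":20,"tx":0.08,"ty":0,"tz":-0.02,"spin":0},{"gripper":20,"tx":0.08,"ty":0,"tz":-0.02,"spin":0},{"gripper":20,"tx":0.08,"ty":0,"tz":-0.02,"spin":0},{"gripper":20,"tx":0.08,"ty":0,"tz":-0.02,"spin":0},{"gripper":20,"tx":0.08,"ty":0,"tz":-0.02,"spin":0}]}' 120
cat > chk.py <<'E'
from h import *
go(*fix(0,0),.069,FY)
p,R,o=tool();d=optics.get_image("wrist");a=np.radians(FY);u0=np.array([np.cos(a),np.sin(a)])
print("advance",(p[:2]-[.5151,.0359])@u0,"mom",np.round(o["moment"],2))
for u in(228,328):print(u,[(v,)+tuple(map(int,d["img"][v,u])) for v in range(170,186)])
for v,z in((178.5,.036),(178.5,.047)):print(v,z,(unproj(d,(280,v),z)[:2]-p[:2])@u0)
E
python3 chk.py
```

```text
time_s: 23.25
eef_pos: [0.5605, 0.0318, 0.0693]
tcp_rot: [-0.0, 0.999, -0.048, -0.007]
ft_force: [-26.0, 0.5, 18.6]
grip_width: 0.345
grip_force: 119.9
t 23.25 p [0.5605 0.0318 0.0693] yaw -5.51 f [-26.    0.5  18.6] gw 29.5 gf 119.8595917224884
t xyz [ 0.005 -0.009  0.007] spin -0.002 tilt [-0.015  0.001 -1.   ]
advance 0.04559478932860644 mom [ 0.24  3.74 -0.03]
228 [(170, 35, 33, 35), (171, 33, 32, 32), (172, 36, 34, 35), (173, 34, 32, 34), (174, 34, 32, 34), (175, 34, 32, 34), (176, 34, 33, 34), (177, 34, 33, 34), (178, 35, 34, 35), (179, 36, 34, 35), (180, 32, 31, 32), (181, 30, 28, 29), (182, 62, 81, 46), (183, 79, 106, 57), (184, 81, 110, 59), (185, 80, 109, 58)]
328 [(170, 61, 59, 62), (171, 61, 59, 62), (172, 62, 60, 62), (173, 61, 59, 62), (174, 61, 59, 61), (175, 62, 60, 63), (176, 61, 60, 62), (177, 63, 60, 63), (178, 62, 60, 63), (179, 62, 59, 63), (180, 59, 56, 59), (181, 48, 46, 48), (182, 94, 127, 68), (183, 120, 168, 84), (184, 125, 175, 88), (185, 125, 174, 87)]
178.5 0.036 0.04234473123063243
178.5 0.047 0.04480924258191009
```

```bash
python3 -m pendant '{"increments":[{"gripper":20,"tx":0.01,"ty":0,"tz":-0.01,"spin":0},{"gripper":20,"tx":0.02,"ty":0,"tz":-0.01,"spin":0},{"gripper":20,"tx":0.03,"ty":0,"tz":-0.01,"spin":0},{"gripper":20,"tx":0.04,"ty":0,"tz":-0.01,"spin":0},{"gripper":20,"tx":0.05,"ty":0,"tz":-0.01,"spin":0},{"gripper":20,"tx":0.05,"ty":0,"tz":-0.01,"spin":0},{"gripper":20,"tx":0.05,"ty":0,"tz":-0.01,"spin":0},{"gripper":20,"tx":0.05,"ty":0,"tz":-0.01,"spin":0},{"gripper":20,"tx":0.05,"ty":0,"tz":-0.01,"spin":0},{"gripper":20,"tx":0.05,"ty":0,"tz":-0.01,"spin":0}]}'
python3 chk.py
```

```text
time_s: 24.55
eef_pos: [0.5606, 0.0318, 0.0693]
tcp_rot: [-0.0, 0.999, -0.048, -0.01]
ft_force: [-35.0, 1.6, 25.7]
grip_width: 0.349
grip_force: 120.6
t 24.55 p [0.5606 0.0318 0.0693] yaw -5.5 f [-35.    1.6  25.7] gw 29.8 gf 120.5756413936615
t xyz [ 0.003 -0.008  0.007] spin -0.0 tilt [-0.021  0.001 -1.   ]
advance 0.04569999986794422 mom [ 0.33  4.98 -0.11]
228 [(170, 34, 33, 34), (171, 34, 32, 33), (172, 34, 32, 33), (173, 35, 33, 34), (174, 34, 33, 34), (175, 34, 33, 34), (176, 36, 34, 35), (177, 35, 33, 33), (178, 35, 33, 35), (179, 33, 31, 33), (180, 35, 33, 35), (181, 29, 28, 29), (182, 51, 63, 41), (183, 76, 103, 56), (184, 81, 109, 58), (185, 80, 109, 59)]
328 [(170, 62, 59, 62), (171, 60, 57, 60), (172, 61, 59, 61), (173, 62, 60, 62), (174, 63, 61, 63), (175, 61, 60, 62), (176, 62, 60, 63), (177, 64, 61, 64), (178, 62, 60, 62), (179, 62, 60, 63), (180, 60, 58, 61), (181, 49, 46, 48), (182, 70, 92, 53), (183, 119, 166, 84), (184, 124, 174, 86), (185, 125, 174, 86)]
178.5 0.036 0.042244462975268536
178.5 0.047 0.044773314294389216
```

The last 2.5 mm of commanded push added only 0.1 mm of travel but 9 N, and the total travel is 45.7 mm of the 45.8 expected. The shoulders are against the cheeks, so I'm handing in.

```bash
python3 -c "
from cell import arm
print(arm.hand_in())"
```

```text
the job is handed in; nothing more can be done
None
```

The job is handed in, though the judge gave no verdict: the chips are in the tray, the scraper was let go standing on the bench, and the module is held pressed home (45.7 mm of the 45.8 mm expected travel).

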